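Fit the microscope's lamp heads to the light bar

TASK

Turn the lamp dimmer fully anticlockwise to off, and with it off fit every lamp head on the bench to the light bar: lower its socket fully home onto a free ball stud, then press its latch lever right down. When all are latched, turn the dimmer fully clockwise for full light; leave the other things on the bench where they are.

Things in the scene. Friction and masses are not known exactly. Their poses are not given: they have to be found in the camera images.
- bar: grey steel light bar fixed to the bench, 90 x 340 mm, 12 mm thick, lying flat; origin at the centre of its underside, long side along its y. Three polished ball studs stand on it in a row, 110 mm apart. The studs feed the lamps with current
- dimmer_grip (a point): black dimmer knob, 44 mm across, on a white box (120 x 100 x 45 mm) fixed to the bench; this point is on its vertical axis at the height to grip its raised bar (42 mm long, 14 mm thick, top 89 mm and foot 59 mm above the bench), 82 mm up. The point turns with the knob: the bar lies along its x
- dimmer (a joint): dimmer knob angle, rad: 0 = fully anticlockwise seen from above (off, end stop), 2.6 = fully clockwise (full brightness, end stop). Turns stiffly (0.04 N m), stays where left
- ball1 (a point): centre of the steel ball stud at +110 mm along the bar's y: ball 25 mm across, centre 20 mm above the bar's top face (32 mm above the bench), on a 12 mm neck
- ball2 (a point): centre of the steel ball stud in the middle: ball 25 mm across, centre 20 mm above the bar's top face (32 mm above the bench), on a 12 mm neck
- ball3 (a point): centre of the steel ball stud at -110 mm along the bar's y: ball 25 mm across, centre 20 mm above the bar's top face (32 mm above the bench), on a 12 mm neck
- lamp1: loose lamp head, red trim, 0.3 to 0.6 kg, upright on the bench (may be absent); origin at the centre of the socket mouth in its flat underside, x towards the lens. White block x -60 to +30 mm, 60 mm wide, 42 mm high; black lamp barrel 38 mm across, x +30 to +64 mm. Home on a ball, its underside lies flat on the bar's top face and it can turn; any ball and heading will do that leaves room for neighbours
- lamp1_fin (a point): grip point in the red lamp's black rubber fin, 66 mm above the underside, straight above the socket: the fin is 30 mm long (lamp's x), 20 mm thick (y), z = 42 to 82 mm. The lamp balances within 15 mm of it
- lamp1_socket (a point): point in the red lamp's socket, 20 mm above its underside; coincides with the ball's centre when home. The socket is a hole in the underside, 28 mm across (1.5 mm play all round), 34 mm deep, mouth chamfered 3 mm
- latch1 (a joint): red latch lever behind the fin, rad: 0 = right down (latched), level, its top at z = 50 mm and end at x = -64 mm; 0.8 to 0.9 = raised, tip back and up. Hinge across the lamp at x = -18, z = 46 mm; lever 46 mm long, 16 mm wide. Takes 2 to 5 N, stays where left. Its toe goes under the ball: lever down, the socket goes neither on nor off
- lamp2: loose lamp head, blue trim, 0.3 to 0.6 kg, upright on the bench (may be absent); origin at the centre of the socket mouth in its flat underside, x towards the lens. White block x -60 to +30 mm, 60 mm wide, 42 mm high; black lamp barrel 38 mm across, x +30 to +64 mm. Home on a ball, its underside lies flat on the bar's top face and it can turn; any ball and heading will do that leaves room for neighbours
- lamp2_fin (a point): grip point in the blue lamp's black rubber fin, 66 mm above the underside, straight above the socket: the fin is 30 mm long (lamp's x), 20 mm thick (y), z = 42 to 82 mm. The lamp balances within 15 mm of it
- lamp2_socket (a point): point in the blue lamp's socket, 20 mm above its underside; coincides with the ball's centre when home. The socket is a hole in the underside, 28 mm across (1.5 mm play all round), 34 mm deep, mouth chamfered 3 mm
- latch2 (a joint): blue latch lever behind the fin, rad: 0 = right down (latched), level, its top at z = 50 mm and end at x = -64 mm; 0.8 to 0.9 = raised, tip back and up. Hinge across the lamp at x = -18, z = 46 mm; lever 46 mm long, 16 mm wide. Takes 2 to 5 N, stays where left. Its toe goes under the ball: lever down, the socket goes neither on nor off
- lamp3: loose lamp head, yellow trim, 0.3 to 0.6 kg, upright on the bench (may be absent); origin at the centre of the socket mouth in its flat underside, x towards the lens. White block x -60 to +30 mm, 60 mm wide, 42 mm high; black lamp barrel 38 mm across, x +30 to +64 mm. Home on a ball, its underside lies flat on the bar's top face and it can turn; any ball and heading will do that leaves room for neighbours
- lamp3_fin (a point): grip point in the yellow lamp's black rubber fin, 66 mm above the underside, straight above the socket: the fin is 30 mm long (lamp's x), 20 mm thick (y), z = 42 to 82 mm. The lamp balances within 15 mm of it
- lamp3_socket (a point): point in the yellow lamp's socket, 20 mm above its underside; coincides with the ball's centre when home. The socket is a hole in the underside, 28 mm across (1.5 mm play all round), 34 mm deep, mouth chamfered 3 mm
- latch3 (a joint): yellow latch lever behind the fin, rad: 0 = right down (latched), level, its top at z = 50 mm and end at x = -64 mm; 0.8 to 0.9 = raised, tip back and up. Hinge across the lamp at x = -18, z = 46 mm; lever 46 mm long, 16 mm wide. Takes 2 to 5 N, stays where left. Its toe goes under the ball: lever down, the socket goes neither on nor off
- cleaner: clear bottle with a blue cap, bystander, 48 mm across, 120 mm tall; origin under its centre
- objective: brass microscope objective standing on the bench, bystander, 30 mm across, 42 mm tall; origin under its centre
- tissues: cardboard box, bystander, 80 x 50 x 30 mm; origin under its centre
Things that resemble listed ones, but are neither listed nor needed, are in the scene too. What is shaped like the lamp1 but pink or purple is not meant.

How it is judged:
On the way, in this order (a step that is already met when the one before it is completed fails the run):
1. the dimmer is turned fully anticlockwise (off) before any lamp is on a ball (value of joint dimmer below 0.1 rad), for 0.2 s.
2. with the dimmer off, every lamp present is home on a ball with its lever down (value of joint dimmer below 0.15 rad and (distance between lamp1_socket and ball1 below 0.004 m or distance between lamp1_socket and ball2 below 0.004 m or distance between lamp1_socket and ball3 below 0.004 m) and angle between each of lamp1, lamp2, lamp3's own z axis and vertical below 0.06 rad and value of joint each of latch1, latch2, latch3 below 0.1 rad and (distance between lamp2_socket and ball1 below 0.004 m or distance between lamp2_socket and ball2 below 0.004 m or distance between lamp2_socket and ball3 below 0.004 m) and (distance between lamp3_socket and ball1 below 0.004 m or distance between lamp3_socket and ball2 below 0.004 m or distance between lamp3_socket and ball3 below 0.004 m)), for 0.2 s.
3. the dimmer is turned fully clockwise (value of joint dimmer above 2.5 rad), for 0.2 s.
At the end, for the whole second after the job is handed in: Every lamp present is home on a ball (socket point within 4 mm of the ball's centre, upright within 0.06 rad), its lever down (latch below 0.1 rad), at rest; the dimmer is fully clockwise (above 2.5 rad) ((distance between lamp1_socket and ball1 below 0.004 m or distance between lamp1_socket and ball2 below 0.004 m or distance between lamp1_socket and ball3 below 0.004 m) and angle between each of lamp1, lamp2, lamp3's own z axis and vertical below 0.06 rad and value of joint each of latch1, latch2, latch3 below 0.1 rad and (distance between lamp2_socket and ball1 below 0.004 m or distance between lamp2_socket and ball2 below 0.004 m or distance between lamp2_socket and ball3 below 0.004 m) and (distance between lamp3_socket and ball1 below 0.004 m or distance between lamp3_socket and ball2 below 0.004 m or distance between lamp3_socket and ball3 below 0.004 m) and value of joint dimmer above 2.5 rad and linear speed of each of lamp1, lamp2, lamp3 below 0.02 m/s); the robot touches nothing.
It fails at once if the dimmer is not off while a lamp is on a ball and not every lamp is latched yet (value of joint dimmer above 0.3 rad and (distance between any of lamp1_socket, lamp2_socket, lamp3_socket and ball1 below 0.008 m or distance between any of lamp1_socket, lamp2_socket, lamp3_socket and ball2 below 0.008 m or distance between any of lamp1_socket, lamp2_socket, lamp3_socket and ball3 below 0.008 m) and value of joint any of latch1, latch2, latch3 above 0.3 rad).
It fails at once if a bystander (bottle, objective, box) is moved more than 4 cm (distance of any of cleaner, objective, tissues from where it was at the start of the episode above 0.04 m).
Of lamp1, lamp2, lamp3 only 2 to 3 are there at a start; the rules pass over those that are not, and their reading is None.
At some moment in a run one of lamp1, lamp2, lamp3 may be knocked a few centimetres aside while the robot is not near it.
It also fails if it takes over 210 s, if anything falls off the work surface, if the arm or the gripper's body presses on something with over 40 N, if the wrist force passes 120 N, or if a joint passes its speed limit or range.

ROBOT

A 6-joint arm with a two-finger parallel gripper is mounted at the origin on the work surface. World frame = base frame: x ahead of the robot, y to its left, z up, the work surface at z = 0. Lengths are in m, angles in rad, forces in N, time in s.
With the tool pointing down it reaches from about 0.35 to 0.975 m from the base axis. Payload 4.9 kg.
Tool frame: the origin (TCP) lies on the centre line of the jaws, within the pads' length; the fingertips stand 25 mm ahead of it and the grasp point (between the pads) lies 6 mm ahead of it (tips_ahead is the distance from the TCP to the fingertips, in m); z points along the fingers, x is the direction in which the jaws open and shut, and the axes are right-handed (so a half turn about z gives the same grasp; the last joint's range is limited). The gripper opens to 85 mm and grips with 20 to 120 N. Pads are 22 mm wide; open, the fingers measure 114 mm over their backs; the gripper's body (76 mm by 85 mm) begins 54 mm behind the grasp point. The pads swing forward as they close: fully open they stand 13 mm farther back than shut.
Start: joints at [-1.437, 0.053, 1.613, -0, 1.476, -0.119], TCP at [0.156, -0.605, 0.256] pointing down, gripper open.
Joint ranges: [-3.01, 3.01], [-1.01, 2.22], [0.06, 2.58], [-1.02, 4.17], [0.09, 2.62], [-3.14, 3.14]. Speed limits (rad/s): [2.57, 2.57, 3.14, 3.14, 3.14, 3.14].

INTERFACE

Orientations are given as a rotation vector (axis times angle).
In Python, from cell import get_state, get_image, hand_in, tips_ahead gives the robot as it stands.
- The arm moves only by the shell command python3 -m crank 'ROWS'. ROWS is JSON, a list that holds one entry, the list of rows, each a list of 5 numbers: the finger opening in m, from 0 to 0.0854, then the shift along the tool's x, y, z in m, then the turn about the tool's z in rad. A call has 1 to 8 rows; each row is the pose to reach, as a shift and turn from the pose commanded when the call began, along the tool's axes at that moment; what a row does not reach only later rows make up. A row lasts 1/8 s, in which the tool goes at most 62.5 mm and 10.7 degrees, less where a joint would pass 70% of its speed; a pose out of reach is approached as far as the arm can. A call with a gripper value outside its range is refused whole. The fingers move at their own pace and stop on an object; the grip force is fixed at half the most. Time passes only in rows, so rows that repeat a pose let the fingers close. It gives the time, the measured TCP pose, the force and the opening at its end, in the units of the state.
- get_state(): the state, without advancing time (a new reading comes with each control period).
- get_image(name): name is "scene" or "top" or "wrist"; returns a dict with "color" (384x512x3 uint8, red, green, blue), "camera_matrix" (3x3 intrinsics, pixels), "dist" ([k1, k2, p1, p2, k3] as OpenCV has them; the pictures are not rectified), "world_to_cam" (4x4, takes a point from world to camera coordinates). Camera axes: x right, y down, z forward; pixel columns grow to the right and rows downward; lengths in m; the calibration is good to about 2 mm. A picture is of the moment at which its call begins. There is no depth.
- hand_in(): hands the job in, once; it reports no verdict.
The state is a dict: "time": time; "joint_positions": joint angles; "joint_vel": joint speeds; "effort": joint torques, N m; "tool_pos": TCP position; "eef_rot": TCP orientation; "contact_force": force on the tool from outside, world axes, zero at the start; "torque": the same for the moment, N m; "gripper_width": finger opening in m.
Only numpy, scipy, OpenCV 4.12 (cv2) and the standard library are available. Lean on these libraries where they do the work, as an engineer would, in place of code of your own. Each camera call takes 0.05 s, during which the arm holds its last target. There are 200 camera calls.

## Working session

There is one attempt and no reset: what is moved stays moved. The work goes in short steps, Python scripts to look and compute and a shell command to move; the robot and the scene stay as the last step left them, time stands still between calls to the robot, and variables do not carry over. Pictures are saved under pics/ and viewed, about 12 in all and at most 16, crops included, and the job is handed in when it is done.

```bash
ls; mkdir -p pics; cat > h.py <<'E'
import numpy as np, cv2
from cell import get_state,get_image,tips_ahead
from scipy.spatial.transform import Rotation as R
def ray(im,uv):
    K,d,T=[np.array(im[k],float) for k in("camera_matrix","dist","world_to_cam")]
    p=cv2.undistortPoints(np.array(uv,float).reshape(-1,1,2),K,d).reshape(-1,2)
    D=np.c_[p,np.ones(len(p))]@T[:3,:3]; c=-T[:3,:3].T@T[:3,3]
    return c,D
def onplane(im,uv,z):
    c,D=ray(im,uv); return c+D*((z-c[2])/D[:,2])[:,None]
def proj(im,P):
    K,d,T=[np.array(im[k],float) for k in("camera_matrix","dist","world_to_cam")]
    return cv2.projectPoints(np.array(P,float).reshape(-1,1,3),cv2.Rodrigues(T[:3,:3])[0],T[:3,3],K,d)[0].reshape(-1,2)
def save(im,name,crop=None,s=1.5):
    c=im["color"][:,:,::-1]
    if crop: x0,y0,x1,y1=crop; c=c[y0:y1,x0:x1]
    cv2.imwrite("pics/"+name,cv2.resize(c,None,fx=s,fy=s,interpolation=cv2.INTER_CUBIC))
def shift(target,yaw=None):
    "shift in tool axes from current to world target; yaw= desired world angle of tool x"
    s=get_state(); r=R.from_rotvec(s["eef_rot"]).as_matrix()
    d=r.T@(np.array(target)-s["tool_pos"]); a=np.arctan2(r[1,0],r[0,0])
    out=[d.round(4)]
    if yaw is not None:
        t=-(yaw-a); t=(t+np.pi/2)%np.pi-np.pi/2; out.append(round(t,3))
    return out
E
python3 - <<'E'
from h import *
s=get_state(); print(s, tips_ahead)
print(R.from_rotvec(s["eef_rot"]).as_matrix().round(3))
for n in("scene","top","wrist"):
    im=get_image(n); save(im,n+"0.png"); T=np.array(im["world_to_cam"]); print(n,-T[:3,:3].T@T[:3,3])
E
```

```text
pics
{'time': 0.0, 'joint_positions': array([-1.43699957e+00,  5.33527887e-02,  1.61430982e+00,  1.05742074e-05,
        1.47601534e+00, -1.18989483e-01]), 'joint_vel': array([ 1.17063213e-03, -8.66549947e-04, -3.55466850e-04, -9.41567257e-05,
       -2.21952965e-03, -1.53750465e-03]), 'effort': array([-2.14053267e-03, -3.93685806e+01, -3.70177603e+01, -3.23602035e-04,
        7.05950733e-03,  5.14505388e-06]), 'tool_pos': array([ 0.15624533, -0.60455375,  0.25505605]), 'eef_rot': array([-2.48258433e+00,  1.92279307e+00,  2.32058006e-03]), 'contact_force': array([-1.18299834,  0.00410518,  0.04727922]), 'torque': array([-0.02755491,  0.05446003, -0.04441653]), 'gripper_width': 0.08524760267414883} 0.025
[[ 0.25  -0.968 -0.   ]
 [-0.968 -0.25   0.002]
 [-0.002 -0.    -1.   ]]
scene [1.14579605 0.59587042 0.63182876]
top [ 0.46887755 -0.01379675  0.97121714]
wrist [ 0.23768415 -0.58322473  0.37162552]
```

View pics/top0.png

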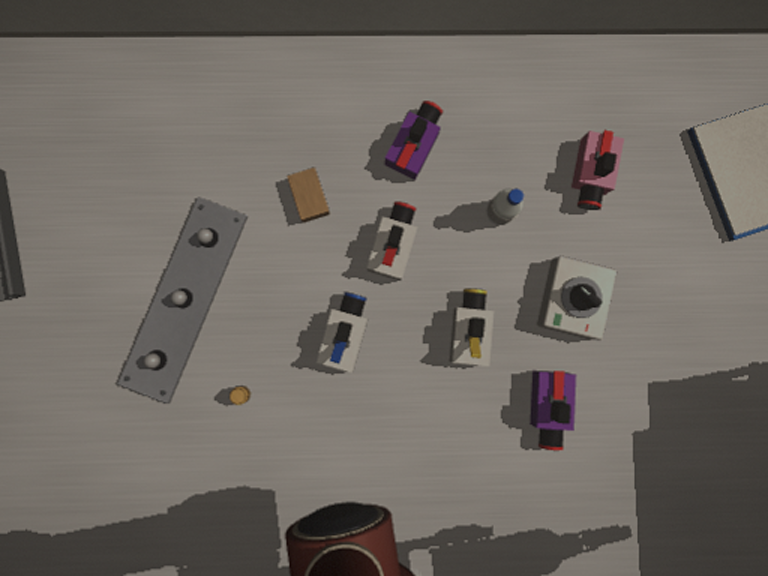

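View pics/scene0.png

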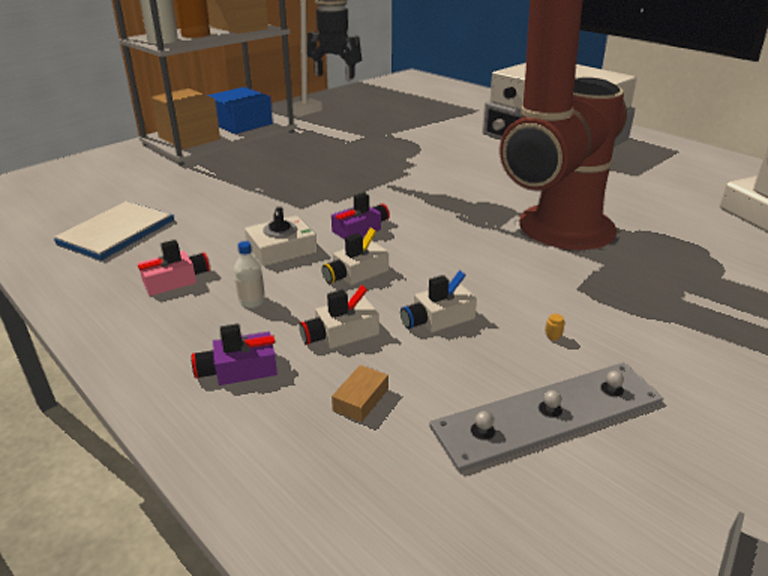

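Red lamp at (393,242), blue at (343,333) and yellow at (473,330) have white blocks, so these fit. The two purple ones (413,140) and (553,405) and the pink one (600,165) are decoys. The knob is at (582,297) and the ball studs at (206,237), (180,297) and (152,360). All pixels are in the 1.5x top picture. I'll confirm in one crop.

```bash
python3 - <<'E'
from h import *
im=get_image("top"); save(im,"crop1.png",(205,125,415,265),3.8)
c=cv2.cvtColor(im["color"],cv2.COLOR_RGB2HSV)
g=c[:,:,2]
# dark blobs
m=((g<48)).astype(np.uint8); m[:110]*=0
n,l,st,ce=cv2.connectedComponentsWithStats(m)
for i in range(1,n):
    x,y,w,h,a=st[i]
    if 20<a<600 and 190<x<420 and 60<y<310: print("dark",st[i],ce[i].round(1))
for nm,lo,hi in(("red",0,6),("blue",105,125),("yel",20,32)):
    m=((c[:,:,0]>=lo)&(c[:,:,0]<=hi)&(c[:,:,1]>150)&(g>60)).astype(np.uint8)
    n,l,st,ce=cv2.connectedComponentsWithStats(m)
    for i in range(1,n):
        if st[i][4]>8 and st[i][0]<440: print(nm,st[i],ce[i].round(1))
E
```

```text
dark [258 110  20   9  58] [268.6 113.8]
dark [396 110  13   8  82] [401.8 113. ]
dark [386 123  17  12 146] [393.4 128.4]
dark [260 136  16  13 132] [267.6 142.4]
dark [385 136  15   4  40] [391.6 137.6]
dark [256 151  12  16 104] [262.5 157.9]
dark [380 190  20  17 239] [388.5 198.5]
dark [308 195  15  11 138] [315.3 200.1]
dark [227 196  16  15 152] [234.2 203.4]
dark [310 212  13  14 120] [316.6 218.6]
dark [222 215  12  14 105] [228.1 221.6]
dark [354 248   5  36 148] [356.  265.8]
dark [366 263  14  19 175] [372.7 273.9]
dark [359 286  16  12 159] [366.8 291.4]
red [283  68  12   7  21] [289.1  70.3]
red [400  87   8  17  92] [403.6  94.8]
red [264  94  14  18 103] [270.3 102.8]
red [264 135  13   5  21] [270.2 136.8]
red [387 134  13   4  25] [394.3 134.9]
red [255 164   9  13  69] [259.1 170.4]
red [369 248   7  18 110] [371.6 256.5]
red [361 297  14   3  28] [367.6 298.2]
blue [340 127   8   9  54] [343.6 130.4]
blue [232 196  12   4  13] [237.2 197.5]
blue [221 228   9  14  73] [224.9 234.3]
yel [310 193   9   2  14] [314.4 193.4]
yel [313 225   7  13  75] [316.  231.1]
```

View pics/crop1.png

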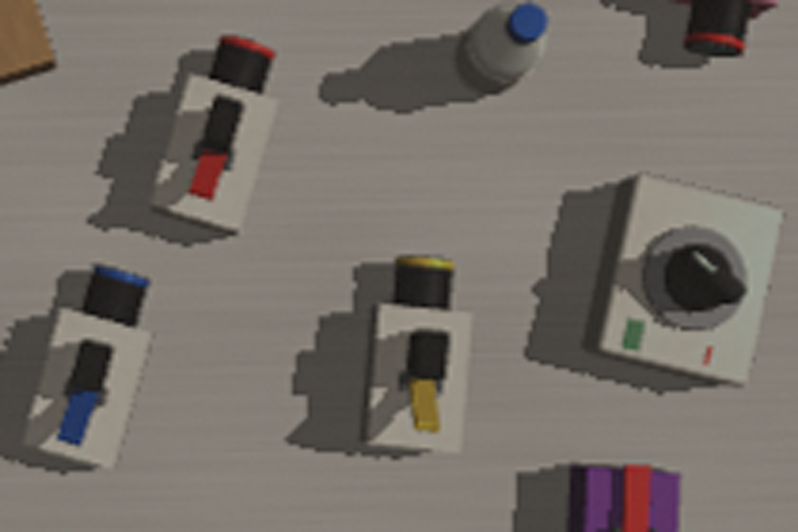

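Crop confirmed: the three white-block lamps have raised levers, and the knob disc centre is near crop (694,278). Next I compute a rough dimmer position and the wrist camera geometry.

```bash
cat >> h.py <<'E'
def camtool():
    im=get_image("wrist");s=get_state();r=R.from_rotvec(s["eef_rot"]).as_matrix();T=np.array(im["world_to_cam"])
    c=-T[:3,:3].T@T[:3,3]; return r.T@(c-s["tool_pos"]), r.T@T[2,:3]
E
python3 - <<'E'
from h import *
im=get_image("top")
print("camtool",camtool())
k=onplane(im,[[694/3.8+205,278/3.8+125]],.059)[0];print("knob",k)
for n,f,b in(("red",(262.5,157.9),(267.6,142.4)),("blue",(228.1,221.6),(234.2,203.4)),("yel",(316.6,218.6),(315.3,200.1))):
    print(n,onplane(im,[f],.07)[0].round(3),onplane(im,[b],.03)[0].round(3))
print("balls",onplane(im,np.array([[206,237],[180,297],[152,360]])/1.5,.036).round(3))
print(shift([k[0],k[1],.25],0),get_state()["time"])
E
```

```text
camtool (array([-0.00060664, -0.08421777, -0.11623593]), array([3.42286702e-04, 3.22827068e-01, 9.46457906e-01]))
knob [ 0.52001066 -0.35298108  0.059     ]
red [ 0.621 -0.05   0.07 ] [ 0.668 -0.066  0.03 ]
blue [0.47  0.034 0.07 ] [0.515 0.021 0.03 ]
yel [ 0.474 -0.176  0.07 ] [ 0.52  -0.182  0.03 ]
balls [[0.631 0.258 0.036]
 [0.533 0.3   0.036]
 [0.432 0.343 0.036]]
[array([-0.153 , -0.4152,  0.006 ]), np.float64(-1.318)] 0.3
```

```bash
python3 -m crank '[[[0.085,-0.153,-0.415,0,0],[0.085,-0.153,-0.415,0,0],[0.085,-0.153,-0.415,0,0],[0.085,-0.153,-0.415,0,0],[0.085,-0.153,-0.415,0,0],[0.085,-0.153,-0.415,0,0],[0.085,-0.153,-0.415,0,0],[0.085,-0.153,-0.415,0,0]]]'; python3 - <<'E'
from h import *
im=get_image("wrist"); save(im,"w1.png")
k=proj(im,[[.52,-.353,.059]]);print(k)
E
```

```text
time: 1.3
tool_pos: [0.5225, -0.3504, 0.2561]
eef_rot: [-2.488, 1.917, 0.0]
contact_force: [-0.7, 0.3, -0.1]
gripper_width: 0.0851
[[253.99925982 174.38188747]]
```

View pics/w1.png

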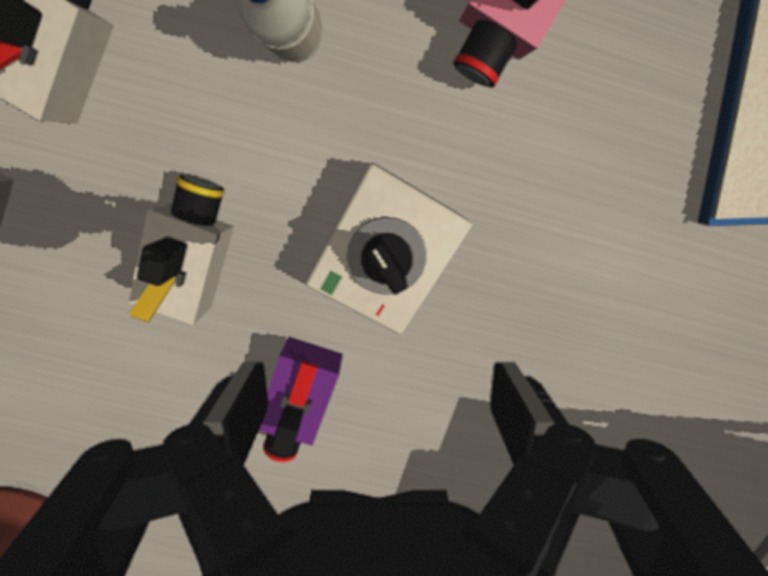

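The knob is in the middle, with its centre near (387,258). Its bar runs from upper left to lower right, with a white line at about (372,248)–(386,268). I'll measure it and get an enlarged crop.

```bash
python3 - <<'E'
from h import *
im=get_image("wrist"); save(im,"w1c.png",(200,100,320,225),5)
g=im["color"].max(2)[140:205,225:290]
m=(g<45).astype(np.uint8); n,l,st,ce=cv2.connectedComponentsWithStats(m); i=1+np.argmax(st[1:,4]); print(st[i],ce[i]+[225,140])
cnt=cv2.findContours((l==i).astype(np.uint8),0,1)[0][0]
f=cv2.fillPoly(np.zeros_like(m),[cnt],1)
ln=np.argwhere((f>0)&(g>70))[:,::-1]+[225,140]; print(len(ln))
P=onplane(im,ln,.089)[:,:2]; c=P.mean(0); u,s,v=np.linalg.svd(P-c); print("line",c,v[0],np.degrees(np.arctan2(v[0,1],v[0,0])),s)
E
```

```text
[ 15  15  33  39 862] [257.34222738 172.51508121]
58
line [ 0.52992601 -0.34893012] [-0.69108898 -0.72276969] -133.71637302582133 [0.03602298 0.00952692]
```

View pics/w1c.png

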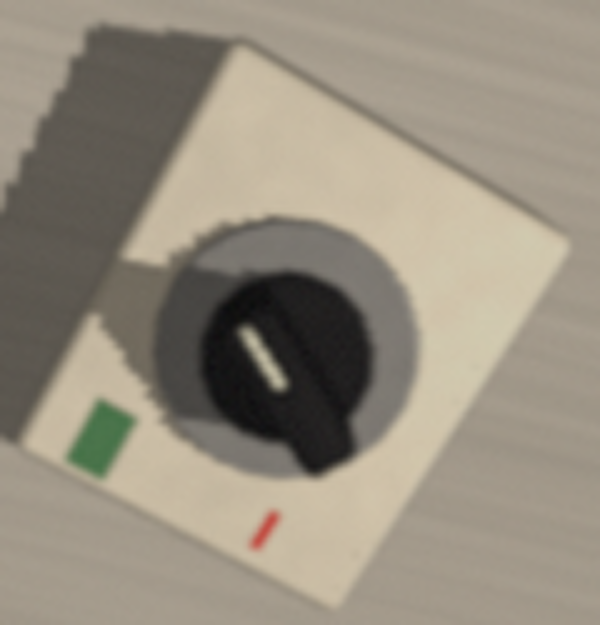

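```bash
python3 - <<'E'
from h import *
im=get_image("wrist")
f=lambda p:np.array(p)/5+[200,100]-.4
print("disc",onplane(im,[f((287,348))],.047)[0],"knob",onplane(im,[f((288,355))],.059)[0])
a=onplane(im,[f((240,327)),f((284,388))],.089);print(a)
d=a[0]-a[1];ang=np.arctan2(d[1],d[0]);print(np.degrees(ang))
print((proj(im,[[.5255,-.355,.089]])+.4-[200,100])*5)
s=get_state();print(s["joint_positions"],s["tool_pos"])
c=onplane(im,[f((287,348))],.047)[0]; print(shift([c[0],c[1],.15],ang+np.pi/2))
E
```

```text
disc [ 0.52194545 -0.3581628   0.047     ] knob [ 0.52324833 -0.35784209  0.059     ]
[[ 0.53424955 -0.34343347  0.089     ]
 [ 0.52321262 -0.35633935  0.089     ]]
49.46339919080588
[[280.80708608 376.96311764]]
[-7.15346105e-01  6.09511374e-02  1.60466809e+00 -5.39276795e-04
  1.47641580e+00  6.02522480e-01] [ 0.519583   -0.35333419  0.25609231]
[array([ 0.0053, -0.0012,  0.1061]), np.float64(-0.61)]
```

```bash
python3 -m crank '[[[0.06,0.005,-0.001,0.05,-0.18],[0.06,0.005,-0.001,0.1,-0.36],[0.06,0.005,-0.001,0.1,-0.54],[0.06,0.005,-0.001,0.1,-0.61],[0.06,0.005,-0.001,0.14,-0.61],[0.06,0.005,-0.001,0.168,-0.61],[0.06,0.005,-0.001,0.168,-0.61],[0.0,0.005,-0.001,0.168,-0.61]]]'; python3 -m crank '[[[0,0,0,0,0],[0,0,0,0,0],[0,0,0,0,0],[0,0,0,0,0]]]';python3 - <<'E'
from h import *
s=get_state();print(s["torque"],s["joint_positions"][5])
E
```

```text
time: 2.45
tool_pos: [0.522, -0.3591, 0.0897]
eef_rot: [2.945, -1.091, 0.003]
contact_force: [0.9, -0.4, 0.7]
gripper_width: 0.0433
time: 2.95
tool_pos: [0.5214, -0.3578, 0.0904]
eef_rot: [2.946, -1.088, -0.004]
contact_force: [-7.1, 3.4, 8.4]
gripper_width: 0.0126
[ 0.53978439  1.1302718  -0.02165627] -0.010276846502175353
```

```bash
cat > t.py <<'E'
from h import *
s=get_state();print(s["torque"].round(3),s["contact_force"].round(1),s["joint_positions"][5].round(3),s["gripper_width"].round(4),R.from_rotvec(s["eef_rot"]).as_matrix()[:2,0].round(3))
E
for i in 1; do python3 -m crank '[[[0,0,0,0,-0.18],[0,0,0,0,-0.36],[0,0,0,0,-0.54],[0,0,0,0,-0.7]]]'; python3 t.py; done
```

```text
time: 3.45
tool_pos: [0.5218, -0.3579, 0.0904]
eef_rot: [3.142, -0.004, -0.002]
contact_force: [-6.2, 3.3, 6.3]
gripper_width: 0.0128Traceback (most recent call last):
  File "t.py", line 2, in <module>
    s=get_state();print(s["torque"].round(3),s["contact_force"].round(1),s["joint_positions"][5].round(3),s["gripper_width"].round(4),R.from_rotvec(s["eef_rot"]).as_matrix()[:2,0].round(3))
                                                                                                          ^^^^^^^^^^^^^^^^^^^^^^^^
AttributeError: 'float' object has no attribute 'round'
```

```bash
python3 -m crank '[[[0,0,0,0,-0.18],[0,0,0,0,-0.36],[0,0,0,0,-0.5]]]'; python3 t.py
```

```text
time: 3.82
tool_pos: [0.522, -0.3578, 0.0904]
eef_rot: [-3.045, -0.772, 0.001]
contact_force: [-4.7, 2.7, 7.2]
gripper_width: 0.0127Traceback (most recent call last):
  File "t.py", line 2, in <module>
    s=get_state();print(s["torque"].round(3),s["contact_force"].round(1),s["joint_positions"][5].round(3),s["gripper_width"].round(4),R.from_rotvec(s["eef_rot"]).as_matrix()[:2,0].round(3))
                                                                                                          ^^^^^^^^^^^^^^^^^^^^^^^^
AttributeError: 'float' object has no attribute 'round'
```

```bash
sed -i 's/s\["gripper_width"\].round(4)/s["gripper_width"]/' t.py; python3 t.py; python3 -m crank '[[[0,0,0,0,-0.18],[0,0,0,0,-0.3]]]'; python3 t.py;  python3 -m crank '[[[0,0,0,0,-0.15],[0,0,0,0,-0.3]]]'; python3 t.py
```

```text
[ 0.521  0.644 -0.089] [-4.7  2.7  7.2] -1.215 0.012652815520044158 [0.879 0.477]
time: 4.08
tool_pos: [0.5222, -0.3577, 0.0905]
eef_rot: [-2.895, -1.218, 0.0]
contact_force: [-3.5, 3.3, 6.1]
gripper_width: 0.0126
[ 0.647  0.628 -0.024] [-3.5  3.3  6.1] -1.514 0.012630906557978439 [0.699 0.715]
time: 4.32
tool_pos: [0.5222, -0.3575, 0.0904]
eef_rot: [-2.68, -1.638, -0.0]
contact_force: [-2.9, 4.1, 7.1]
gripper_width: 0.0127
[ 0.706  0.638 -0.004] [-2.9  4.1  7.1] -1.815 0.012671350192160204 [0.456 0.89 ]
```

```bash
python3 -m crank '[[[0,0,0,0,-0.15],[0,0,0,0,-0.3]]]'; python3 t.py; python3 -m crank '[[[0,0,0,0,-0.1],[0,0,0,0,-0.2]]]'; python3 t.py
```

```text
time: 4.58
tool_pos: [0.5223, -0.3574, 0.0905]
eef_rot: [-2.409, -2.015, -0.002]
contact_force: [-5.2, 3.7, 7.9]
gripper_width: 0.0127
[ 0.693  0.82  -2.421] [-5.2  3.7  7.9] -2.112 0.012694479662846236 [0.177 0.984]
time: 4.82
tool_pos: [0.5238, -0.3579, 0.091]
eef_rot: [2.205, 2.233, 0.008]
contact_force: [-0.4, 3.3, 5.9]
gripper_width: 0.0133
[ 0.475 -0.121 -4.565] [-0.4  3.3  5.9] -2.304 0.013342575968497923 [-0.012  1.   ]
```

```bash
python3 -m crank '[[[0,0,0,0,0.12],[0,0,0,0,0.12],[0.07,0,0,0,0.12],[0.07,0,0,0,0.12],[0.07,0,0,0,0.12],[0.07,0,0,-0.06,0.12],[0.07,0,0,-0.12,0.12],[0.07,0,0,-0.17,0.12]]]'; python3 t.py; python3 - <<'E'
from h import *
im=get_image("wrist"); save(im,"w2.png")
im=get_image("top"); save(im,"top2.png")
q=proj(get_image("wrist"),[[.522,-.3575,.089]]); print(q)
E
```

```text
time: 5.82
tool_pos: [0.5221, -0.358, 0.2608]
eef_rot: [2.326, 2.109, -0.001]
contact_force: [0.0, -0.6, -0.6]
gripper_width: 0.0698
[-0.021  0.001  0.01 ] [ 0.  -0.6 -0.6] -2.191 0.06981270478266129 [0.098 0.995]
[[254.92909343 170.61900519]]
```

View pics/w2.png

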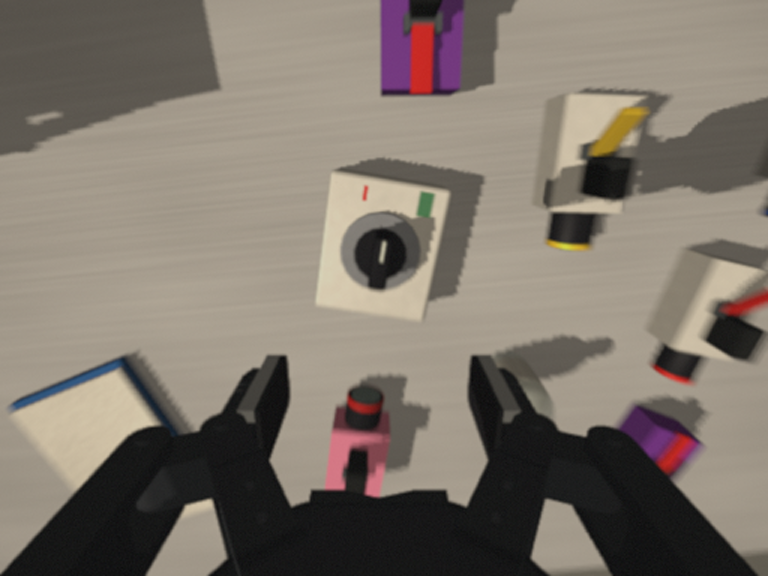

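The white line shows that the knob has turned anticlockwise about 118° to its stop, where the torque rose sharply. Six pictures viewed so far. Next I put the wrist camera straight above the yellow lamp.

```bash
python3 -m crank '[[[0.085,0.06,0.019,0,0],[0.085,0.12,0.019,0,0],[0.085,0.177,0.019,0,0],[0.085,0.177,0.019,0,0],[0.085,0.177,0.019,0,0]]]'; cat > m.py <<'E'
import sys
from h import *
def meas(name,xy,show=None):
    im=get_image(name); p=proj(im,[[xy[0],xy[1],.082]])[0]; b=proj(im,[[xy[0],xy[1],.042]])[0]
    px=np.linalg.norm(proj(im,[[xy[0]+.1,xy[1],.042]])[0]-b)/.1
    g=im["color"].max(2)
    if show:
        w=int(px*.11); x0,y0=np.maximum((b-w).astype(int),0); save(im,show,(x0,y0,int(b[0])+w,int(b[1])+w),560/(2*w))
    m=(g<60).astype(np.uint8); n,l,st,ce=cv2.connectedComponentsWithStats(m)
    for i in range(1,n):
        if 60<st[i][4] and np.linalg.norm(ce[i]-p)<.09*px:
            c=cv2.findContours((l==i).astype(np.uint8),0,1)[0][0]; r=cv2.minAreaRect(c)
            box=onplane(im,cv2.boxPoints(r),.082); e=[box[1]-box[0],box[2]-box[1]]; L=[np.linalg.norm(v) for v in e]; v=e[int(np.argmax(L))]
            print("dark",ce[i].round(1),"c@.082",onplane(im,[r[0]],.082)[0,:2].round(4),"c@.042",onplane(im,[r[0]],.042)[0,:2].round(4),"size",np.round(L,4),"ang",np.degrees(np.arctan2(v[1],v[0])).round(1))
    hsv=cv2.cvtColor(im["color"],cv2.COLOR_RGB2HSV)
    m=((hsv[:,:,1]>130)&(g>60)).astype(np.uint8); n,l,st,ce=cv2.connectedComponentsWithStats(m)
    for i in range(1,n):
        if 15<st[i][4] and np.linalg.norm(ce[i]-p)<.1*px: print("col",ce[i].round(1),st[i][4],"H",int(np.median(hsv[l==i][:,0])),"@.06",onplane(im,[ce[i]],.06)[0,:2].round(4))
    return im
if __name__=="__main__": meas(sys.argv[1],(float(sys.argv[2]),float(sys.argv[3])),sys.argv[4] if len(sys.argv)>4 else None)
E
python3 m.py wrist .474 -.176 y1.png; python3 t.py
```

```text
time: 6.6
tool_pos: [0.5579, -0.1835, 0.2567]
eef_rot: [-2.326, -2.109, 0.002]
contact_force: [-0.7, -0.5, -0.4]
gripper_width: 0.0847
dark [248.3  99.7] c@.082 [ 0.4739 -0.1784] c@.042 [ 0.4736 -0.1789] size [0.0317 0.0195] ang 173.5
dark [248.1 137.4] c@.082 [ 0.5146 -0.1826] c@.042 [ 0.5198 -0.1837] size [0.0291 0.0205] ang 84.3
col [248.3  68.8] 502 H 22 @.06 [ 0.4437 -0.1758]
col [246.7 149.8] 128 H 23 @.06 [ 0.5316 -0.1868]
[-0.014 -0.019  0.025] [ 0.5  0.2 -0.3] -1.917 0.08537271376780929 [0.099 0.995]
```

View pics/y1.png

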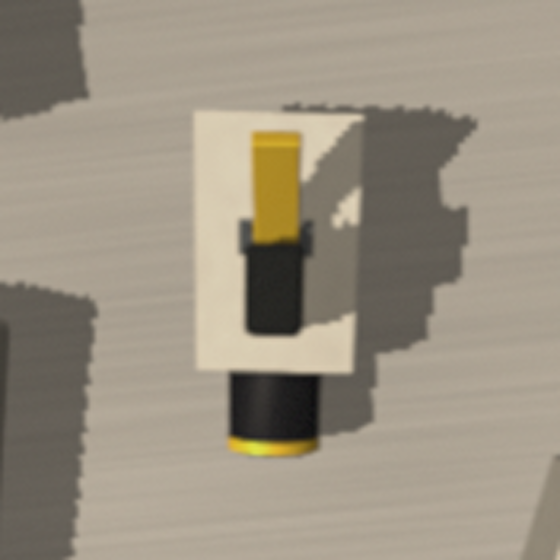

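Clean top-down view: the fin is at crop (273,287), the lever behind it is up, and the barrel points down. Fin is at (0.474,-0.178), heading -6.5°.

```bash
python3 -c "
from h import *
print(shift([.474,-.178,.073],np.radians(83.3)))"
```

```text
[array([-0.0022, -0.0838,  0.1842]), np.float64(0.018)]
```

```bash
python3 -m crank '[[[0.085,-0.002,-0.05,0,0.018],[0.085,-0.002,-0.084,0.05,0.018],[0.085,-0.002,-0.084,0.1,0.018],[0.085,-0.002,-0.084,0.15,0.018],[0.085,-0.002,-0.084,0.184,0.018],[0.085,-0.002,-0.084,0.184,0.018],[0,-0.002,-0.084,0.184,0.018],[0,-0.002,-0.084,0.184,0.018]]]'; python3 -m crank '[[[0,0,0,0,0],[0,0,0,0,0],[0,0,0,0,0]]]';python3 t.py
```

```text
time: 7.65
tool_pos: [0.4761, -0.1784, 0.0766]
eef_rot: [2.345, 2.085, 0.002]
contact_force: [-1.1, 0.3, 0.3]
gripper_width: 0.0514
time: 8.02
tool_pos: [0.4754, -0.1779, 0.0754]
eef_rot: [2.345, 2.087, 0.0]
contact_force: [-0.3, -2.1, 4.7]
gripper_width: 0.0189
[-0.355  0.033  0.031] [-0.3 -2.1  4.7] -1.958 0.018874790757386333 [0.116 0.993]
```

```bash
python3 -m crank '[[[0,0,0,-0.06,0],[0,0,0,-0.12,0],[0,0.03,0.002,-0.175,0],[0,0.09,0.005,-0.175,-0.15],[0,0.15,0.007,-0.175,-0.3],[0,0.21,0.01,-0.175,-0.46],[0,0.27,0.012,-0.175,-0.62],[0,0.33,0.015,-0.175,-0.78]]]'; python3 -m crank '[[[0,0,0,0,0],[0,0,0,0,0]]]';python3 -c "
from h import *
print(shift([.566,.377,.25],np.radians(157)))"; python3 t.py
```

```text
time: 9.02
tool_pos: [0.5268, 0.1509, 0.2474]
eef_rot: [-1.368, -2.825, 0.002]
contact_force: [1.5, -0.3, -3.6]
gripper_width: 0.0192
time: 9.28
tool_pos: [0.527, 0.1489, 0.2475]
eef_rot: [-1.375, -2.822, 0.003]
contact_force: [-0.7, -0.4, -5.3]
gripper_width: 0.0193
[array([ 0.1556,  0.1712, -0.0027]), np.float64(-0.506)]
[-0.045 -0.008  0.018] [-0.7 -0.4 -5.3] -2.095 0.01925970809529817 [-0.616  0.788]
```

Carrying about 0.5 kg, and the grip holds. Continuing to above the bar.

```bash
python3 -m crank '[[[0,0.04,0.043,0,-0.13],[0,0.08,0.086,0,-0.26],[0,0.12,0.129,0,-0.4],[0,0.156,0.171,-0.003,-0.506],[0,0.156,0.171,-0.003,-0.506],[0,0.156,0.171,-0.003,-0.506]]]'; python3 t.py; python3 - <<'E'
from h import *
im=get_image("wrist"); save(im,"b1.png")
print(get_state()["tool_pos"])
print((proj(im,[[.631,.258,.032],[.533,.3,.032],[.432,.343,.032]])*1.5).round())
E
```

```text
time: 10.02
tool_pos: [0.5669, 0.3755, 0.2512]
eef_rot: [-0.629, -3.076, 0.003]
contact_force: [-0.9, 0.1, -4.4]
gripper_width: 0.0192
[-0.03  -0.048  0.012] [-0.9  0.1 -4.4] -2.262 0.019195008256669366 [-0.92   0.393]
[0.56691115 0.37517089 0.25155506]
[[248. 150.]
 [381. 149.]
 [517. 149.]]
```

View pics/b1.png

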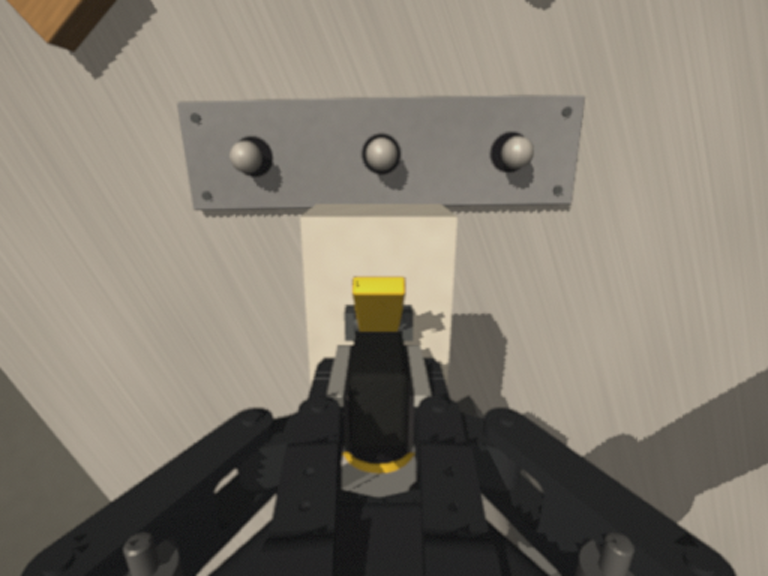

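The view shows the three balls at (246,156), (381,153) and (516,151). The held lamp is square in the jaws, with the back edge of its top face at row 216 from column 302 to 457.

```bash
python3 - <<'E'
from h import *
im=get_image("wrist"); s=get_state(); r=R.from_rotvec(s["eef_rot"]).as_matrix()
g=cv2.cvtColor(im["color"],cv2.COLOR_RGB2GRAY)
big=cv2.resize(g,None,fx=4,fy=4,interpolation=cv2.INTER_CUBIC)
C=[]
for u,v in((246,156),(381,153),(516,151)):
    u/=1.5;v/=1.5; x0,y0=int(u-22),int(v-22)
    sub=cv2.GaussianBlur(big[y0*4:(y0+44)*4,x0*4:(x0+44)*4],(0,0),2)
    h=cv2.HoughCircles(sub,cv2.HOUGH_GRADIENT,1.5,200,param1=60,param2=12,minRadius=40,maxRadius=60)
    c=h[0,0]; C.append([(c[0]+.5)/4-.5+x0,(c[1]+.5)/4-.5+y0]); print(c, C[-1])
P=onplane(im,C,.032); print(P.round(4)); print(np.linalg.norm(np.diff(P,axis=0),axis=1)); d=P[2]-P[0]; print("bar dir",np.degrees(np.arctan2(d[1],d[0])))
holes=np.array([[196,118],[207,196],[566,112],[558,191]])/1.5
H=onplane(im,holes,.012); print(H.round(4),"centre",H.mean(0))
# held lamp: back edge mid
z=s["tool_pos"][2]-.0754+.042
e=onplane(im,np.array([[302,216],[457,216]])/1.5,z); print("back edge in tool axes",((e-s["tool_pos"])@r).round(4), "expect y=-.060, x=+-.03")
np.save("balls.npy",P)
E
```

```text
[101.25  93.75  57.4 ] [np.float32(166.9375), np.float32(105.0625)]
[89.25 86.25 48.85] [np.float32(253.9375), np.float32(101.1875)]
[78.75 99.75 59.05] [np.float32(341.3125), np.float32(102.5625)]
[[0.6324 0.2639 0.032 ]
 [0.5336 0.3017 0.032 ]
 [0.4368 0.3446 0.032 ]]
[0.10577819 0.10592855]
bar dir 157.5908871110897
[[0.6648 0.2155 0.012 ]
 [0.6894 0.275  0.012 ]
 [0.3791 0.3329 0.012 ]
 [0.4026 0.3932 0.012 ]] centre [0.53399539 0.30413761 0.012     ]
back edge in tool axes [[-0.0292 -0.0583  0.0334]
 [ 0.0291 -0.0583  0.0335]] expect y=-.060, x=+-.03
```

```bash
python3 - <<'E'
from h import *
im=get_image("wrist")
g=cv2.cvtColor(im["color"],cv2.COLOR_RGB2GRAY).astype(float); C=[]
for u,v in((246,156),(381,153),(516,151)):
    u=int(u/1.5);v=int(v/1.5); sub=g[v-18:v+18,u-18:u+18]
    bar=np.median(sub); m=(sub>bar+12).astype(np.uint8)
    n,l,st,ce=cv2.connectedComponentsWithStats(m); i=1+np.argmax(st[1:,4]); c,rad=cv2.minEnclosingCircle(np.argwhere(l==i)[:,::-1].astype(np.float32).reshape(-1,1,2))
    print(bar,st[i],ce[i]+[u-18,v-18],np.array(c)+[u-18,v-18],rad); C.append(np.array(c)+[u-18,v-18])
P=onplane(im,C,.032);print(P.round(4),np.linalg.norm(np.diff(P,axis=0),axis=1))
d=np.array([np.cos(np.radians(-22.3)),np.sin(np.radians(-22.3)),0]); m=P.mean(0); Q=np.array([m+d*.11,m,m-d*.11]); print("model",Q.round(4)); np.save("balls.npy",Q)
print(shift([Q[1][0],Q[1][1],.25],np.radians(157.7)))
E
cat > s.py <<'E'
import sys
from h import *
a=[float(x) for x in sys.argv[1:]]
print(shift(a[:3],np.radians(a[3]) if len(a)>3 else None), get_state()["tool_pos"].round(4))
E
```

```text
124.0 [  8   9  14  14 155] [160.17419355 101.28387097] [160.5 101.5] 7.7782745361328125
124.0 [  9   9  16  15 171] [252.66081871  99.54385965] [252.5  99.5] 7.905794143676758
126.0 [ 11  10  17  14 180] [345.23888889  98.15555556] [345.08823586  97.97058868] 8.153580665588379
[[0.6378 0.2571 0.032 ]
 [0.5346 0.2992 0.032 ]
 [0.431  0.3414 0.032 ]] [0.11150282 0.11179421]
model [[0.6362 0.2575 0.032 ]
 [0.5345 0.2992 0.032 ]
 [0.4327 0.341  0.032 ]]
[array([-0.    , -0.0826,  0.0022]), np.float64(-0.015)]
```

```bash
python3 -m crank '[[[0,0.001,-0.04,0,-0.015],[0,0.001,-0.08,0,-0.015],[0,0.001,-0.08,0.05,-0.015],[0,0.001,-0.08,0.1,-0.015],[0,0.001,-0.08,0.12,-0.015],[0,0.001,-0.08,0.12,-0.015],[0,0.001,-0.08,0.12,-0.015]]]'; python3 t.py; python3 -m crank '[[[0,0,0,0.004,0],[0,0,0,0.008,0],[0,0,0,0.012,0],[0,0,0,0.012,0]]]'; python3 t.py
```

```text
time: 11.05
tool_pos: [0.5362, 0.3043, 0.1352]
eef_rot: [0.603, 3.079, 0.004]
contact_force: [0.5, -0.7, -3.3]
gripper_width: 0.0191
[-0.011  0.004 -0.036] [ 0.5 -0.7 -3.3] -2.359 0.019141219173915192 [-0.926  0.377]
time: 11.55
tool_pos: [0.5341, 0.3036, 0.1196]
eef_rot: [-0.603, -3.082, 0.001]
contact_force: [0.3, 0.5, -4.5]
gripper_width: 0.0193
[0.004 0.026 0.04 ] [ 0.3  0.5 -4.5] -2.359 0.019269273888777427 [-0.926  0.377]
```

```bash
python3 s.py .5343 .3018 .0874 157.7; python3 -m crank '[[[0,0,-0.001,0.005,0],[0,0,-0.001,0.01,0],[0,0,-0.001,0.01,0]]]'; python3 t.py; python3 s.py .5343 .3018 .0874 157.7
```

```text
[array([-0.0009, -0.0016,  0.0322]), np.float64(0.003)] [0.5341 0.3036 0.1196]
time: 11.92
tool_pos: [0.5336, 0.3026, 0.1094]
eef_rot: [-0.603, -3.082, 0.001]
contact_force: [0.3, 0.2, -3.8]
gripper_width: 0.0194
[0.028 0.035 0.062] [ 0.3  0.2 -3.8] -2.36 0.019366921270472483 [-0.926  0.377]
[array([-0.0009, -0.0005,  0.022 ]), np.float64(0.003)] [0.5336 0.3026 0.1094]
```

No resistance, so the ball is inside the socket mouth. Continuing down.

```bash
python3 -m crank '[[[0,0,0,0.006,0],[0,0,0,0.012,0],[0,0,0,0.018,0],[0,0,0,0.018,0]]]'; python3 t.py; python3 -m crank '[[[0,0,0,0.003,0],[0,0,0,0.005,0],[0,0,0,0.005,0]]]'; python3 t.py
```

```text
time: 12.42
tool_pos: [0.5338, 0.3028, 0.0913]
eef_rot: [-0.603, -3.082, 0.0]
contact_force: [1.0, -0.2, -4.3]
gripper_width: 0.019
[-0.005 -0.01   0.007] [ 1.  -0.2 -4.3] -2.36 0.01904121461211836 [-0.926  0.377]
time: 12.8
tool_pos: [0.5342, 0.3029, 0.0877]
eef_rot: [-0.603, -3.083, 0.0]
contact_force: [-1.9, -0.6, -1.4]
gripper_width: 0.0189
[-0.278  0.441 -0.002] [-1.9 -0.6 -1.4] -2.36 0.01886873730224439 [-0.926  0.377]
```

```bash
python3 -m crank '[[[0.06,0,0,0,0],[0.06,0,0,0,0],[0.06,0,0,-0.05,0],[0.06,0,0,-0.075,0],[0.0,0,-0.048,-0.075,0],[0.0,0,-0.048,-0.075,0],[0,0,-0.048,-0.075,0],[0,0,-0.048,-0.07,0]]]'; python3 t.py; python3 -m crank '[[[0,0,0,0.02,0],[0,0,0,0.04,0],[0,0,0,0.055,0],[0,0,0,0.055,0]]]'; python3 t.py; python3 s.py .5343 .3018 .087
```

```text
time: 13.8
tool_pos: [0.5169, 0.2591, 0.1579]
eef_rot: [0.602, 3.082, 0.002]
contact_force: [0.0, 0.2, -0.7]
gripper_width: 0.0002
[-0.024  0.023 -0.025] [ 0.   0.2 -0.7] -2.42 0.00019476342583855122 [-0.926  0.377]
time: 14.3
tool_pos: [0.5148, 0.2579, 0.0995]
eef_rot: [-0.603, -3.08, 0.003]
contact_force: [0.6, -1.0, 0.7]
gripper_width: 0.0001
[ 0.026 -0.014 -0.05 ] [ 0.6 -1.   0.7] -2.42 7.619454771015792e-05 [-0.926  0.377]
[array([-0.0016,  0.048 ,  0.0124])] [0.5148 0.2579 0.0995]
```

```bash
python3 -m crank '[[[0,0,0,0.006,0],[0,0,0,0.012,0],[0,0,0,0.012,0]]]'; python3 t.py; python3 -m crank '[[[0,0,0,0.003,0],[0,0,0,0.003,0]]]'; python3 t.py; python3 s.py .5343 .3018 .087
```

```text
time: 14.68
tool_pos: [0.5158, 0.2584, 0.0897]
eef_rot: [-0.603, -3.082, 0.0]
contact_force: [-0.5, 0.4, 0.1]
gripper_width: -0.0
[ 0.048  0.024 -0.025] [-0.5  0.4  0.1] -2.42 -8.713104105953434e-06 [-0.926  0.377]
time: 14.92
tool_pos: [0.516, 0.2584, 0.0871]
eef_rot: [-0.604, -3.083, -0.0]
contact_force: [-0.3, 1.1, -0.3]
gripper_width: -0.0002
[-0.006 -0.011 -0.03 ] [-0.3  1.1 -0.3] -2.42 -0.00017262477605494897 [-0.926  0.377]
[array([-0.0006,  0.0471,  0.0001])] [0.516  0.2584 0.0871]
```

No force felt, so I look at what the lever is doing from the scene camera.

```bash
python3 - <<'E'
from h import *
im=get_image("scene"); save(im,"s2.png",(240,190,460,330),3.4)
E
```

```text
(no output)
```

View pics/s2.png

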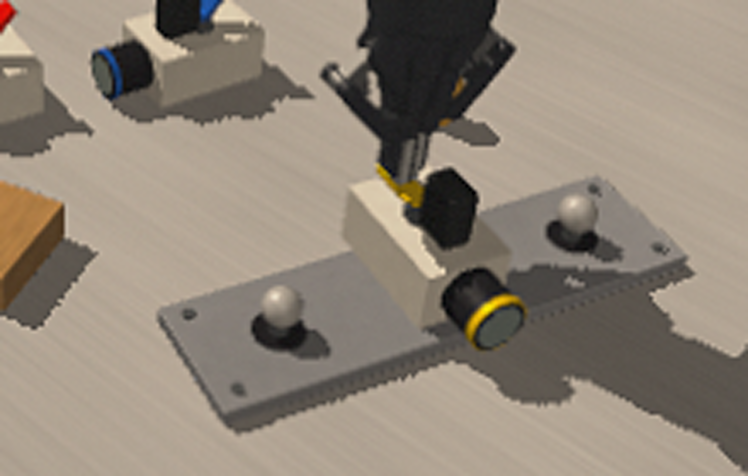

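The lamp sits on the bar and the lever is under the fingers, still slightly up. I press further until a force shows.

```bash
for i in 1; do python3 -m crank '[[[0,0,0,0.004,0],[0,0,0,0.004,0],[0,0,0,0.004,0]]]'; python3 t.py; python3 -m crank '[[[0,0,0,0.003,0],[0,0,0,0.003,0],[0,0,0,0.003,0]]]'; python3 t.py;  done
```

```text
time: 15.35
tool_pos: [0.5163, 0.2585, 0.0866]
eef_rot: [-0.603, -3.083, 0.001]
contact_force: [-8.2, -4.1, 17.0]
gripper_width: -0.0001
[-0.656  1.512  0.01 ] [-8.2 -4.1 17. ] -2.42 -0.00010518102987453876 [-0.926  0.377]
time: 15.72
tool_pos: [0.5166, 0.2585, 0.0862]
eef_rot: [-0.602, -3.082, 0.002]
contact_force: [-15.3, -7.7, 30.8]
gripper_width: 0.0006
[-1.187  2.671  0.014] [-15.3  -7.7  30.8] -2.42 0.0005794493538432865 [-0.926  0.376]
```

```bash
python3 -m crank '[[[0,0,0,-0.05,0],[0,0,0,-0.1,0],[0,0,0,-0.17,0],[0,0,0,-0.17,0],[0,0,0,-0.17,0]]]'; python3 s.py .551 .011 .25 74;  python3 - <<'E'
from h import *
print(camtool()[0])
im=get_image("wrist"); hsv=cv2.cvtColor(im["color"],cv2.COLOR_RGB2HSV)
m=((hsv[:,:,0]>18)&(hsv[:,:,0]<32)&(hsv[:,:,1]>150)&(im["color"].max(2)>60)).astype(np.uint8)
n,l,st,ce=cv2.connectedComponentsWithStats(m)
for i in range(1,n):
    if st[i][4]>10: print(st[i],onplane(im,[ce[i]],.062)[0].round(4))
P=onplane(im,np.argwhere(m)[:,::-1],.062); u=np.array([np.cos(np.radians(67.6)),np.sin(np.radians(67.6))]); q=(P[:,:2]-[.5343,.3018])@u; print("lamp x range of yellow (if latched -64..)",np.percentile(q,[0,2,10,50,98]).round(4))
E
```

```text
time: 16.35
tool_pos: [0.5163, 0.2585, 0.2509]
eef_rot: [0.603, 3.082, 0.001]
contact_force: [-0.4, 0.7, -0.1]
gripper_width: -0.0001
[array([-0.1255, -0.2162,  0.0008]), np.float64(1.463)] [0.5163 0.2585 0.2509]
[-0.00080499 -0.08180311 -0.11812996]
[341  72   5   6  14] [0.3858 0.1943 0.062 ]
[246 161  13  37 461] [0.5188 0.2651 0.062 ]
lamp x range of yellow (if latched -64..) [-0.1583 -0.1548 -0.0592 -0.0409 -0.0168]
```

```bash
python3 -m crank '[[[0.085,-0.02,-0.034,0,0.18],[0.085,-0.04,-0.068,0,0.36],[0.085,-0.06,-0.1,0,0.54],[0.085,-0.08,-0.135,0,0.72],[0.085,-0.1,-0.17,0,0.9],[0.085,-0.126,-0.216,0,1.08],[0.085,-0.126,-0.216,0,1.26],[0.085,-0.126,-0.216,0,1.44]]]'; python3 -m crank '[[[0.085,0,0,0,0.02],[0.085,0,0,0,0.02]]]'; python3 m.py wrist .47 .034 bl1.png; python3 t.py; python3 - <<'E'
from h import *
im=get_image("scene"); a=cv2.resize(im["color"][200:320,240:440,::-1],None,fx=2.5,fy=2.5,interpolation=2)
b=cv2.imread("pics/bl1.png"); b=cv2.resize(b,(300,300)); cv2.imwrite("pics/duo1.png",np.hstack([a,b]))
E
```

```text
time: 17.45
tool_pos: [0.5503, 0.01, 0.2473]
eef_rot: [-2.491, -1.908, 0.005]
contact_force: [0.7, -0.2, -0.1]
gripper_width: 0.0852
time: 17.7
tool_pos: [0.5508, 0.011, 0.2488]
eef_rot: [-2.502, -1.897, 0.003]
contact_force: [-0.3, -0.8, -0.5]
gripper_width: 0.0851
dark [251.9  99.6] c@.082 [0.4704 0.0342] c@.042 [0.4701 0.0341] size [0.0199 0.0338] ang -15.1
dark [251.  139.6] c@.082 [0.5099 0.0219] c@.042 [0.5153 0.0202] size [0.0294 0.0222] ang 74.3
col [251.4  67.7] 473 H 109 @.06 [0.4402 0.0419]
col [249.3 152.1] 100 H 109 @.06 [0.5264 0.0151]
[-0.009  0.022 -0.017] [-0.1 -0.2  0.3] -1.412 0.08516304711393725 [0.27  0.963]
```

View pics/duo1.png

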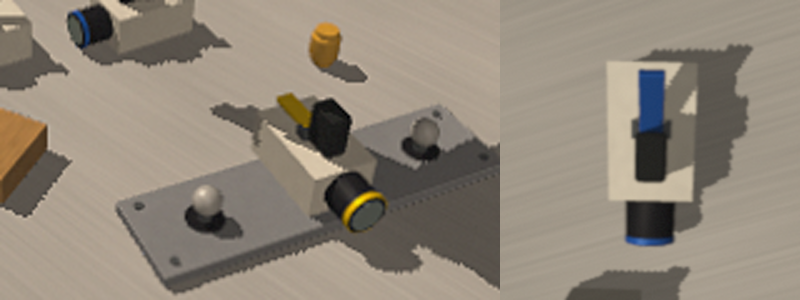

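Left: yellow lamp on the middle stud with lever end near (283,97). It is hard to tell whether it is flat, so I check against projected lever end positions. Right: blue lamp, fin at (651,157).

```bash
cat > lev.py <<'E'
import sys
from h import *
def lev(ball,head,hlo,hhi):
    im=get_image("scene"); hsv=cv2.cvtColor(im["color"],cv2.COLOR_RGB2HSV)
    h=np.radians(head); u=np.array([np.cos(h),np.sin(h)]); v=np.array([-u[1],u[0]])
    W=lambda x,y,z:[*(np.array(ball)+u*x+v*y),z+.012]
    m=((hsv[:,:,0]>=hlo)&(hsv[:,:,0]<=hhi)&(hsv[:,:,1]>140)&(im["color"].max(2)>50)).astype(np.uint8)
    n,l,st,ce=cv2.connectedComponentsWithStats(m)
    p=proj(im,[W(-.04,0,.055)])[0]
    for i in range(1,n):
        if st[i][4]>8 and np.linalg.norm(ce[i]-p)<50: print("mask bbox",st[i][0],st[i][1],st[i][0]+st[i][2],st[i][1]+st[i][3],ce[i].round(1))
    for a in(0,.1,.2,.4,.85):
        pts=[W(-.018-.046*np.cos(a)-t*np.sin(a),y,.046+.046*np.sin(a)+t*np.cos(a)) for y in(-.008,.008) for t in(0,.004)]
        q=proj(im,pts); print(a,"tip box",q.min(0).round(1),q.max(0).round(1))
    print("fin top box",proj(im,[W(x,y,.082) for x in(-.015,.015) for y in(-.01,.01)]).round(1).tolist())
    print("lens/trim top",proj(im,[W(.064,0,.042)]).round(1))
lev((float(sys.argv[1]),float(sys.argv[2])),float(sys.argv[3]),int(sys.argv[4]),int(sys.argv[5]))
E
python3 lev.py .5343 .3018 67.7 18 32
```

```text
mask bbox 364 210 376 227 [369.6 217.6]
mask bbox 351 237 365 251 [358.  243.5]
mask bbox 376 276 395 293 [383.4 281.8]
0 tip box [348.9 235.3] [355.3 238.4]
0.1 tip box [349.2 233.6] [355.6 236.9]
0.2 tip box [349.6 232.1] [355.9 235.4]
0.4 tip box [350.7 229.5] [357.1 233. ]
0.85 tip box [354.4 226.6] [361.4 230.1]
fin top box [[363.2, 239.2], [371.4, 236.9], [371.8, 248.2], [380.1, 245.7]]
lens/trim top [[387.2 277.6]]
```

The lever mask bounding box starts at (351,237), which matches a latch angle near 0, so yellow is latched. Now grasp blue: fin (0.471,0.034), heading about -16°.

```bash
python3 s.py .471 .034 .073 74
```

```text
[array([ 0.0004, -0.0833,  0.1769]), np.float64(0.005)] [0.5512 0.011  0.2499]
```

```bash
python3 -m crank '[[[0.085,0,-0.05,0,0],[0.085,0,-0.083,0.05,0],[0.085,0,-0.083,0.1,0],[0.085,0,-0.083,0.15,0],[0.085,0,-0.083,0.177,0],[0.085,0,-0.083,0.177,0],[0,0,-0.083,0.177,0],[0,0,-0.083,0.177,0]]]'; python3 -m crank '[[[0,0,0,0,0],[0,0,0,0,0],[0,0,0,0,0],[0,0,0,0,0]]]';python3 t.py; python3 s.py .5165 .2985 .25 157.7
```

```text
time: 18.85
tool_pos: [0.473, 0.0333, 0.0754]
eef_rot: [2.503, 1.894, 0.004]
contact_force: [0.0, 0.0, 0.3]
gripper_width: 0.0512
time: 19.35
tool_pos: [0.4721, 0.0331, 0.0743]
eef_rot: [2.505, 1.894, 0.001]
contact_force: [-1.0, -2.8, 5.9]
gripper_width: 0.019
[-0.184  0.21  -0.012] [-1.  -2.8  5.9] -1.382 0.01899773576152551 [0.272 0.962]
[array([ 0.2674, -0.0293, -0.1759]), np.float64(-1.457)] [0.4721 0.0331 0.0743]
```

```bash
python3 -m crank '[[[0,0,0,-0.06,0],[0,0,0,-0.12,-0.15],[0,0.04,-0.017,-0.176,-0.33],[0,0.09,-0.038,-0.176,-0.51],[0,0.14,-0.06,-0.176,-0.69],[0,0.19,-0.081,-0.176,-0.87],[0,0.24,-0.102,-0.176,-1.05],[0,0.288,-0.1225,-0.176,-1.23]]]'; python3 -m crank '[[[0,0,0,0,-0.18],[0,0,0,0,-0.227],[0,0,0,0,-0.227],[0,0,0,0,-0.227]]]';python3 t.py; python3 s.py .4325 .3435 .12 157.7
```

```text
time: 20.35
tool_pos: [0.4303, 0.3453, 0.2467]
eef_rot: [-0.943, -2.994, 0.004]
contact_force: [1.1, -0.1, -4.9]
gripper_width: 0.0192
time: 20.85
tool_pos: [0.4315, 0.3435, 0.2479]
eef_rot: [-0.609, -3.08, 0.002]
contact_force: [-0.1, -0.3, -5.5]
gripper_width: 0.0191
[-0.004 -0.032  0.054] [-0.1 -0.3 -5.5] -2.214 0.019149996321996324 [-0.925  0.381]
[array([-0.0012,  0.0006,  0.1279]), np.float64(-0.001)] [0.4315 0.3435 0.2479]
```

```bash
python3 -m crank '[[[0,-0.001,0,0.05,0],[0,-0.001,0,0.1,0],[0,-0.001,0,0.122,0],[0,-0.001,0,0.128,0],[0,-0.001,0,0.128,0]]]'; python3 t.py; python3 -m crank '[[[0,0,0,0.005,0],[0,0,0,0.01,0],[0,0,0,0.01,0]]]'; python3 t.py; python3 s.py .4325 .3435 .0863 157.7
```

```text
time: 21.48
tool_pos: [0.4333, 0.3436, 0.1219]
eef_rot: [0.609, 3.082, 0.001]
contact_force: [-0.1, 0.3, -4.8]
gripper_width: 0.0192
[-0.039  0.016  0.018] [-0.1  0.3 -4.8] -2.216 0.019227651012652672 [-0.925  0.38 ]
time: 21.85
tool_pos: [0.4327, 0.3434, 0.1111]
eef_rot: [-0.608, -3.082, 0.001]
contact_force: [-0.4, 1.3, -5.4]
gripper_width: 0.019
[0.025 0.05  0.002] [-0.4  1.3 -5.4] -2.216 0.018980360520949757 [-0.925  0.38 ]
[array([ 0.0003, -0.    ,  0.0248]), np.float64(-0.0)] [0.4327 0.3434 0.1111]
```

```bash
python3 -m crank '[[[0,0,0,0.006,0],[0,0,0,0.012,0],[0,0,0,0.018,0],[0,0,0,0.021,0],[0,0,0,0.021,0]]]'; python3 t.py; python3 -m crank '[[[0,0,0,0.003,0],[0,0,0,0.005,0],[0,0,0,0.005,0]]]'; python3 t.py
```

```text
time: 22.48
tool_pos: [0.4325, 0.3433, 0.0895]
eef_rot: [-0.608, -3.081, 0.001]
contact_force: [-2.4, 0.9, -7.8]
gripper_width: 0.019
[-0.063  0.386  0.008] [-2.4  0.9 -7.8] -2.216 0.019044140135929515 [-0.925  0.38 ]
time: 22.85
tool_pos: [0.4327, 0.3438, 0.0864]
eef_rot: [-0.607, -3.081, 0.001]
contact_force: [-7.0, -1.0, 2.1]
gripper_width: 0.0192
[-0.583  1.327  0.046] [-7.  -1.   2.1] -2.216 0.019181907869007447 [-0.925  0.38 ]
```

```bash
python3 -m crank '[[[0.06,0,0,0,0],[0.06,0,0,0,0],[0.06,0,0,-0.05,0],[0.06,0,0,-0.075,0],[0.0,0,-0.048,-0.075,0],[0.0,0,-0.048,-0.075,0],[0,0,-0.048,-0.075,0],[0,0,-0.048,-0.07,0]]]'; python3 -m crank '[[[0,0,0,0.025,0],[0,0,0,0.05,0],[0,0,0,0.068,0],[0,0,0,0.07,0],[0,0,0,0.07,0]]]'; python3 t.py;  python3 s.py .4325 .3435 .0855
```

```text
time: 23.85
tool_pos: [0.4157, 0.2999, 0.1561]
eef_rot: [0.607, 3.08, 0.002]
contact_force: [-0.2, -0.3, 0.4]
gripper_width: -0.0
time: 24.48
tool_pos: [0.4154, 0.2994, 0.0867]
eef_rot: [0.607, 3.082, -0.002]
contact_force: [-3.5, -5.6, 11.6]
gripper_width: -0.0
[-0.786  0.706 -0.036] [-3.5 -5.6 11.6] -2.273 -2.920683125126626e-05 [-0.925  0.379]
[array([0.0009, 0.0473, 0.0012])] [0.4154 0.2994 0.0867]
```

```bash
python3 -m crank '[[[0,0,0,0.004,0],[0,0,0,0.004,0],[0,0,0,0.004,0]]]'; python3 t.py; python3 -m crank '[[[0,0,0,-0.05,0],[0,0,0,-0.1,0],[0,0,0,-0.16,0],[0,0,0,-0.16,0]]]'; python3 lev.py .4325 .3435 67.7 100 125; python3 s.py .698 -.078 .25 71
```

```text
time: 24.85
tool_pos: [0.4157, 0.2994, 0.0862]
eef_rot: [-0.606, -3.082, 0.004]
contact_force: [-13.9, -11.8, 31.6]
gripper_width: 0.0004
[-1.773  2.37   0.014] [-13.9 -11.8  31.6] -2.273 0.0003631184272867079 [-0.925  0.379]
time: 25.35
tool_pos: [0.4177, 0.3012, 0.2478]
eef_rot: [0.605, 3.073, 0.013]
contact_force: [0.9, 0.3, 0.5]
gripper_width: -0.0
mask bbox 392 226 407 238 [399.1 231.5]
mask bbox 420 262 435 276 [426.  267.1]
0 tip box [390.  223.8] [396.  226.8]
0.1 tip box [390.4 222.2] [396.3 225.3]
0.2 tip box [391.  220.7] [396.8 223.8]
0.4 tip box [392.3 218.1] [398.2 221.4]
0.85 tip box [396.6 215.1] [403.  218.5]
fin top box [[406.4, 226.8], [413.8, 224.6], [415.6, 235.0], [423.1, 232.7]]
lens/trim top [[430.8 262.9]]
[array([-0.4042, -0.2432, -0.0055]), np.float64(1.513)] [0.4162 0.3004 0.2442]
```

```bash
python3 -m crank '[[[0.085,-0.05,-0.03,0,0.18],[0.085,-0.1,-0.06,0,0.36],[0.085,-0.15,-0.09,0,0.54],[0.085,-0.2,-0.12,0,0.72],[0.085,-0.25,-0.15,0,0.9],[0.085,-0.3,-0.18,0,1.08],[0.085,-0.35,-0.21,0,1.26],[0.085,-0.404,-0.243,0,1.44]]]'; python3 -m crank '[[[0.085,0,0,0,0.07],[0.085,0,0,0,0.07],[0.085,0,0,0,0.07]]]'; python3 t.py; python3 m.py wrist .621 -.05 r1.png
```

```text
time: 26.4
tool_pos: [0.6961, -0.0795, 0.2379]
eef_rot: [-2.492, -1.907, 0.003]
contact_force: [-0.3, 0.4, 0.1]
gripper_width: 0.0848
time: 26.78
tool_pos: [0.6951, -0.0777, 0.2397]
eef_rot: [-2.552, -1.829, 0.002]
contact_force: [0.1, -0.3, -0.1]
gripper_width: 0.0849
[0.022 0.011 0.033] [ 0.1 -0.3 -0.1] -1.462 0.08494282755489718 [0.321 0.947]
dark [231.9  98.4] c@.082 [ 0.6085 -0.0672] c@.042 [ 0.6072 -0.0697] size [0.0333 0.0216] ang 153.2
dark [230.5 138.6] c@.082 [ 0.6461 -0.0839] c@.042 [ 0.6503 -0.0888] size [0.0218 0.0296] ang 64.6
col [234.5  64.4] 617 H 1 @.06 [ 0.5788 -0.0564]
col [227.7 151.4] 131 H 1 @.06 [ 0.6608 -0.0943]
```

View pics/r1.png

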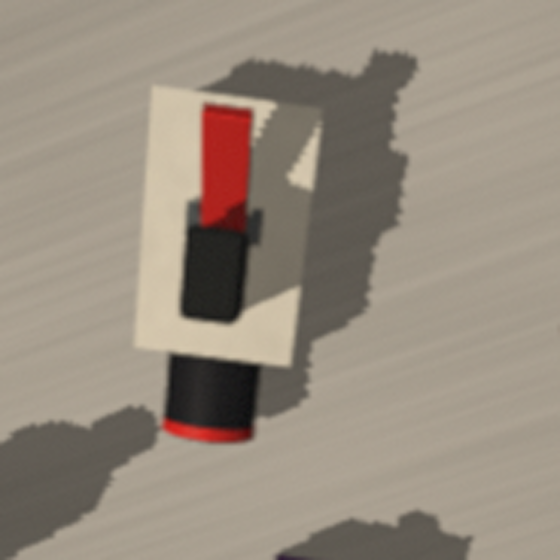

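Red has been knocked aside: fin now at crop (213,273), which is about (0.609,-0.067), heading about -25.5°.

```bash
python3 s.py .609 -.067 .073 64.5
```

```text
[array([-0.0177, -0.0848,  0.1674]), np.float64(0.118)] [ 0.6952 -0.0776  0.2403]
```

```bash
python3 -m crank '[[[0.085,-0.018,-0.05,0,0.118],[0.085,-0.018,-0.085,0.05,0.118],[0.085,-0.018,-0.085,0.1,0.118],[0.085,-0.018,-0.085,0.15,0.118],[0.085,-0.018,-0.085,0.167,0.118],[0.085,-0.018,-0.085,0.167,0.118],[0,-0.018,-0.085,0.167,0.118],[0,-0.018,-0.085,0.167,0.118]]]'; python3 -m crank '[[[0,0,0,0,0],[0,0,0,0,0],[0,0,0,0,0],[0,0,0,0,0]]]';python3 t.py; python3 s.py .636 .260 .25 157.7
```

```text
time: 27.82
tool_pos: [0.6112, -0.0685, 0.077]
eef_rot: [2.656, 1.673, 0.005]
contact_force: [-0.5, -0.0, 0.7]
gripper_width: 0.0513
time: 28.32
tool_pos: [0.6097, -0.0687, 0.0751]
eef_rot: [2.657, 1.673, 0.0]
contact_force: [-1.7, -3.5, 4.7]
gripper_width: 0.0192
[-0.567  0.302 -0.006] [-1.7 -3.5  4.7] -1.357 0.019239912593241412 [0.432 0.902]
[array([ 0.3076, -0.1182, -0.1752]), np.float64(1.513)] [ 0.6097 -0.0687  0.0751]
```

```bash
python3 -m crank '[[[0,0,0,-0.06,0],[0,0,0,-0.12,-0.15],[0,0.05,-0.02,-0.175,-0.33],[0,0.1,-0.039,-0.175,-0.51],[0,0.15,-0.058,-0.175,-0.69],[0,0.2,-0.077,-0.175,-0.87],[0,0.25,-0.096,-0.175,-1.05],[0,0.308,-0.118,-0.175,-1.23]]]'; python3 -m crank '[[[0,0,0,0,-0.18],[0,0,0,0,-0.36],[0,0,0,0,-0.398],[0,0,0,0,-0.398],[0,0,0,0,-0.398]]]';python3 t.py; python3 s.py .636 .260 .12 157.7
```

```text
time: 29.32
tool_pos: [0.6348, 0.2624, 0.2462]
eef_rot: [-1.196, -2.901, 0.003]
contact_force: [1.3, 0.3, -4.5]
gripper_width: 0.0193
time: 29.95
tool_pos: [0.6354, 0.2607, 0.2476]
eef_rot: [-0.608, -3.08, 0.001]
contact_force: [0.4, -0.3, -5.3]
gripper_width: 0.0194
[0.052 0.016 0.053] [ 0.4 -0.3 -5.3] -2.471 0.019390926134089072 [-0.925  0.38 ]
[array([-0.0011, -0.0003,  0.1276]), np.float64(-0.001)] [0.6354 0.2607 0.2476]
```

```bash
python3 -m crank '[[[0,-0.001,0,0.05,0],[0,-0.001,0,0.1,0],[0,-0.001,0,0.122,0],[0,-0.001,0,0.128,0],[0,-0.001,0,0.128,0]]]'; python3 t.py; python3 -m crank '[[[0,0,0,0.005,0],[0,0,0,0.01,0],[0,0,0,0.01,0]]]'; python3 t.py; python3 s.py .636 .260 .0871 157.7
```

```text
time: 30.58
tool_pos: [0.6381, 0.2606, 0.1231]
eef_rot: [0.608, 3.08, 0.002]
contact_force: [1.5, 0.1, -4.6]
gripper_width: 0.0194
[ 0.009 -0.022 -0.036] [ 1.5  0.1 -4.6] -2.472 0.019402176430729348 [-0.925  0.38 ]
time: 30.95
tool_pos: [0.6369, 0.2603, 0.1114]
eef_rot: [-0.608, -3.082, 0.0]
contact_force: [0.6, 0.7, -5.5]
gripper_width: 0.0191
[-0.041  0.128  0.035] [ 0.6  0.7 -5.5] -2.472 0.019090136400937326 [-0.925  0.38 ]
[array([ 0.0007, -0.0006,  0.0243]), np.float64(-0.0)] [0.6369 0.2603 0.1114]
```

```bash
python3 -m crank '[[[0,0,0,0.006,0],[0,0,0,0.012,0],[0,0,0,0.018,0],[0,0,0,0.021,0],[0,0,0,0.021,0]]]'; python3 t.py; python3 -m crank '[[[0,0,0,0.003,0],[0,0,0,0.005,0],[0,0,0,0.005,0]]]'; python3 t.py
```

```text
time: 31.58
tool_pos: [0.6362, 0.2601, 0.0889]
eef_rot: [-0.608, -3.08, 0.001]
contact_force: [-3.4, 0.4, -6.9]
gripper_width: 0.0193
[-0.04   0.658 -0.009] [-3.4  0.4 -6.9] -2.472 0.019254637614809278 [-0.925  0.38 ]
time: 31.95
tool_pos: [0.6365, 0.2606, 0.087]
eef_rot: [-0.607, -3.08, 0.001]
contact_force: [-9.9, -0.2, 5.4]
gripper_width: 0.0191
[-0.585  1.876  0.009] [-9.9 -0.2  5.4] -2.472 0.019054424855971686 [-0.925  0.379]
```

Home on the bar. Release and press the lever.

```bash
python3 -m crank '[[[0.06,0,0,0,0],[0.06,0,0,0,0],[0.06,0,0,-0.05,0],[0.06,0,0,-0.075,0],[0.0,0,-0.048,-0.075,0],[0.0,0,-0.048,-0.075,0],[0,0,-0.048,-0.075,0],[0,0,-0.048,-0.07,0]]]'; python3 -m crank '[[[0,0,0,0.025,0],[0,0,0,0.05,0],[0,0,0,0.068,0],[0,0,0,0.07,0],[0,0,0,0.07,0]]]'; python3 t.py;  python3 s.py .636 .260 .0855
```

```text
time: 32.95
tool_pos: [0.6197, 0.2166, 0.1559]
eef_rot: [0.607, 3.08, 0.002]
contact_force: [-0.1, -0.0, 0.0]
gripper_width: 0.0
time: 33.58
tool_pos: [0.6199, 0.2163, 0.0868]
eef_rot: [0.607, 3.081, 0.0]
contact_force: [-2.5, -2.5, 8.3]
gripper_width: 0.0002
[-0.381  0.368  0.006] [-2.5 -2.5  8.3] -2.53 0.00016743112171580234 [-0.925  0.379]
[array([0.0016, 0.0465, 0.0014])] [0.6199 0.2163 0.0868]
```

```bash
python3 -m crank '[[[0,0,0,0.004,0],[0,0,0,0.004,0],[0,0,0,0.004,0]]]'; python3 t.py; python3 -m crank '[[[0,0,0,-0.05,0],[0,0,0,-0.1,0],[0,0,0,-0.16,0],[0,0,0,-0.16,0]]]'; python3 -m crank '[[[0.07,-0.06,-0.06,0,0],[0.07,-0.12,-0.12,0,0],[0.07,-0.12,-0.12,0,0],[0.07,-0.12,-0.12,0,0]]]'; for a in ".636 .26 67.7 0 6" ".5343 .3018 67.7 18 32" ".4325 .3435 67.7 100 125"; do python3 lev.py $a | grep -E "mask|^0 |fin"; done; python3 - <<'E'
from h import *
im=get_image("scene"); save(im,"s3.png",(270,200,450,320),4.3)
E
python3 s.py .522 -.3575 .25 84
```

```text
time: 33.95
tool_pos: [0.6202, 0.2163, 0.0865]
eef_rot: [0.606, 3.081, -0.001]
contact_force: [-10.8, -5.3, 22.6]
gripper_width: -0.0
[-0.771  1.822  0.016] [-10.8  -5.3  22.6] -2.53 -1.6763802637271464e-05 [-0.925  0.379]
time: 34.45
tool_pos: [0.6221, 0.2174, 0.2488]
eef_rot: [0.605, 3.071, 0.009]
contact_force: [0.5, -0.1, -0.1]
gripper_width: -0.0001
time: 34.95
tool_pos: [0.6848, 0.0567, 0.2389]
eef_rot: [-0.614, -3.079, 0.0]
contact_force: [-0.4, -0.1, 0.3]
gripper_width: 0.0695
mask bbox 306 250 318 265 [312.  256.2]
mask bbox 329 292 348 307 [335.8 296.9]
0 tip box [304.1 247.6] [311.  250.9]
fin top box [[315.9, 252.7], [324.8, 250.2], [323.5, 262.5], [332.6, 259.8]]
mask bbox 364 210 376 227 [369.7 217.6]
mask bbox 351 237 365 251 [358.  243.4]
mask bbox 377 276 395 293 [383.3 281.7]
0 tip box [348.9 235.3] [355.3 238.4]
fin top box [[363.2, 239.2], [371.4, 236.9], [371.8, 248.2], [380.1, 245.7]]
mask bbox 392 226 407 238 [399.1 231.5]
mask bbox 420 262 435 276 [426. 267.]
0 tip box [390.  223.8] [396.  226.8]
fin top box [[406.4, 226.8], [413.8, 224.6], [415.6, 235.0], [423.1, 232.7]]
[array([-0.0086, -0.4483, -0.0098]), np.float64(1.287)] [0.6837 0.0607 0.2402]
```

View pics/s3.png

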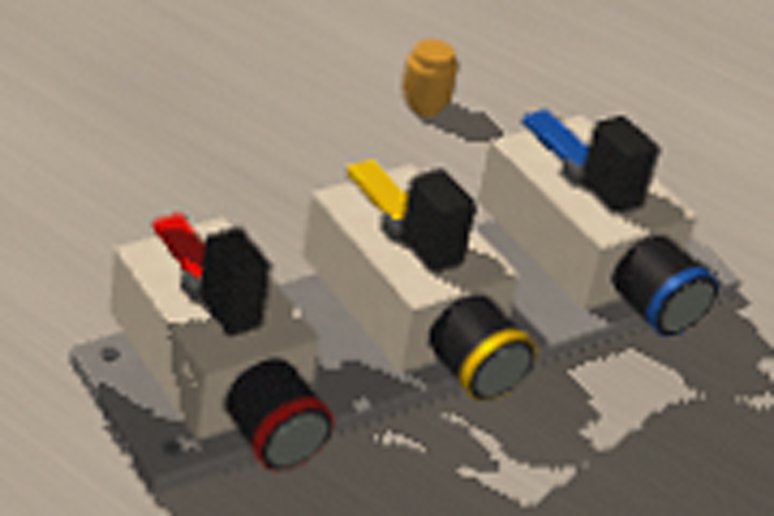

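All three sit flush on the bar with levers lying level, and the mask offsets agree with angle 0. Now back to the dimmer. I'll re-press it against the off stop first, then turn it clockwise.

```bash
python3 -m crank '[[[0.07,-0.001,-0.06,0,0.16],[0.07,-0.002,-0.12,0,0.32],[0.07,-0.003,-0.18,0,0.48],[0.07,-0.004,-0.24,0,0.64],[0.07,-0.005,-0.3,0,0.8],[0.07,-0.006,-0.36,-0.01,0.96],[0.07,-0.007,-0.42,-0.01,1.12],[0.07,-0.009,-0.448,-0.01,1.287]]]'; python3 -m crank '[[[0.07,0,0,0,0],[0.07,0,0,0,0]]]'; python3 t.py; python3 - <<'E'
from h import *
im=get_image("wrist"); q=proj(im,[[.522,-.3575,.089]])[0].astype(int); print(q)
x0,y0=q-28
g=im["color"].max(2)[y0:y0+56,x0:x0+56]
m=(g<45).astype(np.uint8); n,l,st,ce=cv2.connectedComponentsWithStats(m); i=1+np.argmax(st[1:,4])
h=cv2.convexHull(cv2.findContours((l==i).astype(np.uint8),0,1)[0][0])
f=cv2.erode(cv2.fillPoly(np.zeros_like(m),[h],1),np.ones((5,5)))
ln=np.argwhere((f>0)&(g>80))[:,::-1]+[x0,y0]
P=onplane(im,ln,.089)[:,:2]; c=P.mean(0); u,s,v=np.linalg.svd(P-c); print(len(ln),"line",c,np.degrees(np.arctan2(v[0,1],v[0,0])),s)
E
python3 s.py .522 -.3575 .090 84
```

```text
time: 36.15
tool_pos: [0.5217, -0.3598, 0.2515]
eef_rot: [2.342, 2.093, -0.0]
contact_force: [-0.9, 0.6, -0.1]
gripper_width: 0.0701
time: 36.4
tool_pos: [0.523, -0.357, 0.2511]
eef_rot: [-2.332, -2.104, -0.001]
contact_force: [0.7, 0.1, 0.0]
gripper_width: 0.07
[ 0.028 -0.028  0.044] [0.7 0.1 0. ] -2.185 0.06998962261368302 [0.102 0.995]
[250 177]
56 line [ 0.51151807 -0.35384943] -15.610564395266028 [0.03569598 0.00867813]
[array([-0.0008, -0.0011,  0.1612]), np.float64(0.002)] [ 0.5231 -0.3569  0.2512]
```

```bash
python3 -m crank '[[[0.06,-0.001,-0.001,0.06,0.14],[0.06,-0.001,-0.001,0.12,0.14],[0.06,-0.001,-0.001,0.161,0.14],[0.06,-0.001,-0.001,0.161,0.14],[0,-0.001,-0.001,0.161,0.14],[0,-0.001,-0.001,0.161,0.14],[0,-0.001,-0.001,0.161,0.14],[0,-0.001,-0.001,0.161,0.14]]]'; python3 t.py; python3 -m crank '[[[0,0,0,0,-0.05],[0,0,0,0,-0.1],[0,0,0,0,-0.1],[0,0,0,0,-0.1]]]'; python3 t.py
```

```text
time: 37.45
tool_pos: [0.5236, -0.3581, 0.0939]
eef_rot: [2.477, 1.93, 0.009]
contact_force: [1.2, 8.7, 7.0]
gripper_width: 0.0126
[ 1.478 -0.223 -0.433] [1.2 8.7 7. ] -2.045 0.012576947989169977 [0.244 0.97 ]
time: 37.95
tool_pos: [0.5236, -0.3582, 0.094]
eef_rot: [2.385, 2.044, 0.011]
contact_force: [1.3, 9.2, 8.0]
gripper_width: 0.0127
[ 1.463 -0.17  -2.394] [1.3 9.2 8. ] -2.14 0.012721953334722595 [0.153 0.988]
```

At the stop (-2.4 N m), so it is off. Now clockwise.

```bash
python3 -m crank '[[[0,0,0,0,0.18],[0,0,0,0,0.36],[0,0,0,0,0.54],[0,0,0,0,0.72],[0,0,0,0,0.9],[0,0,0,0,1.08],[0,0,0,0,1.26],[0,0,0,0,1.44]]]'; python3 t.py; python3 -m crank '[[[0,0,0,0,0.18],[0,0,0,0,0.36],[0,0,0,0,0.54],[0,0,0,0,0.72],[0,0,0,0,0.9],[0,0,0,0,1.0],[0,0,0,0,1.0]]]'; python3 t.py
```

```text
time: 38.95
tool_pos: [0.5216, -0.3596, 0.0939]
eef_rot: [3.141, -0.032, -0.0]
contact_force: [-5.4, 4.8, 9.9]
gripper_width: 0.0126
[0.815 1.087 0.065] [-5.4  4.8  9.9] -0.7 0.012580318350095123 [ 1.   -0.02]
time: 39.83
tool_pos: [0.52, -0.3586, 0.0938]
eef_rot: [-2.745, 1.527, 0.009]
contact_force: [-11.4, 9.5, 15.3]
gripper_width: 0.0128
[1.47  2.051 0.013] [-11.4   9.5  15.3] 0.294 0.01282667915975224 [ 0.528 -0.85 ]
```

```bash
python3 -m crank '[[[0,0,0,0,0.12],[0,0,0,0,0.2],[0,0,0,0,0.2]]]'; python3 t.py; python3 -m crank '[[[0,0,0,0,0.1],[0,0,0,0,0.15],[0,0,0,0,0.15]]]'; python3 t.py
```

```text
time: 40.2
tool_pos: [0.5199, -0.3582, 0.0938]
eef_rot: [-2.579, 1.793, 0.01]
contact_force: [-11.8, 9.7, 16.5]
gripper_width: 0.0128
[ 1.715  2.106 -0.049] [-11.8   9.7  16.5] 0.494 0.01284333287288374 [ 0.348 -0.937]
time: 40.58
tool_pos: [0.5199, -0.3581, 0.0939]
eef_rot: [2.443, -1.972, -0.01]
contact_force: [-12.9, 11.0, 16.3]
gripper_width: 0.0124
[1.785 2.08  1.992] [-12.9  11.   16.3] 0.639 0.012368035784480187 [ 0.211 -0.977]
```

```bash
python3 -m crank '[[[0,0,0,0,0.06],[0,0,0,0,0.06],[0.07,0,0,0,0.06],[0.07,0,0,0,0.06],[0.07,0,0,0,0.06],[0.07,0,0,-0.06,0.06],[0.07,0,0,-0.12,0.06],[0.07,0,0,-0.16,0.06]]]'; python3 -m crank '[[[0.07,0,0,0,0],[0.07,0,0,0,0]]]'; python3 t.py; python3 - <<'E'
from h import *
im=get_image("wrist"); q=proj(im,[[.522,-.3575,.089]])[0].astype(int)
x0,y0=q-28
g=im["color"].max(2)[y0:y0+56,x0:x0+56]
m=(g<45).astype(np.uint8); n,l,st,ce=cv2.connectedComponentsWithStats(m); i=1+np.argmax(st[1:,4])
h=cv2.convexHull(cv2.findContours((l==i).astype(np.uint8),0,1)[0][0])
f=cv2.erode(cv2.fillPoly(np.zeros_like(m),[h],1),np.ones((5,5)))
ln=np.argwhere((f>0)&(g>80))[:,::-1]+[x0,y0]
P=onplane(im,ln,.089)[:,:2]; c=P.mean(0); u,s,v=np.linalg.svd(P-c); print(len(ln),"line",c,np.degrees(np.arctan2(v[0,1],v[0,0])),s)
t=get_image("scene"); a=cv2.resize(t["color"][:,:,::-1],(533,400)); b=cv2.resize(im["color"][100:250,150:350,::-1],(267,200)); b=np.vstack([b,0*b]); cv2.imwrite("pics/fin.png",np.hstack([a,b]))
E
for a in ".636 .26 67.7 0 6" ".5343 .3018 67.7 18 32" ".4325 .3435 67.7 100 125"; do python3 lev.py $a | grep -E "mask|^0 "; done
```

```text
time: 41.58
tool_pos: [0.5219, -0.3603, 0.2543]
eef_rot: [2.377, -2.054, 0.007]
contact_force: [-0.6, -1.0, 1.2]
gripper_width: 0.07
time: 41.82
tool_pos: [0.521, -0.3594, 0.2495]
eef_rot: [-2.377, 2.054, 0.002]
contact_force: [-0.8, 0.3, -0.8]
gripper_width: 0.07
[ 0.008 -0.014  0.021] [-0.8  0.3 -0.8] 0.704 0.07001620029204307 [ 0.145 -0.989]
55 line [ 0.53312912 -0.35348622] -164.6410586259255 [0.0341586  0.00853755]
mask bbox 306 250 318 265 [312.2 256.1]
mask bbox 328 292 347 309 [335.3 297.2]
0 tip box [304.1 247.6] [311.  250.9]
mask bbox 364 210 376 227 [369.7 217.6]
mask bbox 351 237 365 251 [358.  243.4]
mask bbox 377 276 395 293 [383.4 281.7]
0 tip box [348.9 235.3] [355.3 238.4]
mask bbox 392 226 407 238 [399.1 231.5]
mask bbox 420 262 435 276 [426.1 267. ]
0 tip box [390.  223.8] [396.  226.8]
```

View pics/fin.png

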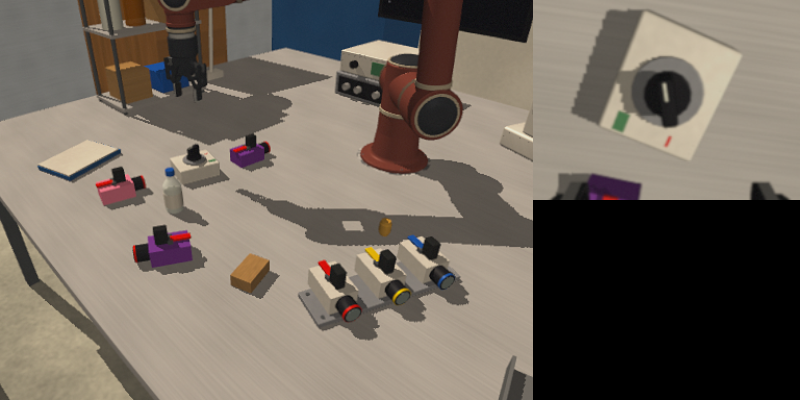

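The line went from 164.4° to 15.4°, which is 2.60 rad clockwise and full range. All three lamps are seated with levers down, and the gripper is clear. Handing in.

```bash
python3 -c "
from cell import hand_in
print(hand_in())"
```

```text
the job is handed in; nothing more can be done
None
```

I turned the dimmer fully off, fitted and latched all three lamps, turned it fully clockwise, and handed the job in at about 42 s of the 210 s allowed. `hand_in` reports no verdict.

- **Dimmer:** It was turned anticlockwise to its end stop (-4.6 N m on the wrist). I pressed it against that stop again once all lamps were latched, then turned it clockwise to the other stop. The knob's white line moved from 164.4° to 15.4°, which is 2.60 rad, the full range.
- **Lamps:** Red went on `ball1`, yellow on `ball2` and blue on `ball3`. Red had been knocked a few centimetres before I reached it, so I measured it again first. Each lamp stopped at the height expected for fully home, and all look flush on the bar in the last scene picture.
- **Levers:** Each was pressed until the force rose to 23–32 N. In the scene camera all three tips sit 2–3 pixels off the fully-down position. The shift is nearly the same for all three and points away from raised, so I took it as calibration error.
- **At hand-in:** The gripper was clear of everything, about 25 cm up. The bottle, box and objective looked undisturbed, though I did not measure them.

**Checks that disagreed:**
- My ball-centre estimates differed by 2–5 mm between methods (circle fit, bright spots and bar screw holes). I used an average, and every lamp slid on without resistance.
- During the first lever press (yellow) no force showed until the last few millimetres, and one picture looked as if that lever was still up. The projection check showed it was down.

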